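Set the drawer controller's options with a stylus

ROBOT

A 6-joint arm with a two-finger parallel gripper is mounted at the origin on the work surface. World frame = base frame: x ahead of the robot, y to its left, z up, the work surface at z = 0. Lengths are in m, angles in rad, forces in N, time in s.
With the tool pointing down it reaches from about 0.425 to 0.95 m from the base axis. Payload 3.5 kg.
Tool frame: the origin (TCP) lies between the finger pads; the fingertips stand bot.tips_ahead ahead of it and the grasp point (between the pads) is the TCP (bot.tips_ahead is the distance from the TCP to the fingertips, in m); z points along the fingers, y is the line along which they close (so a half turn about z gives the same grasp; the last joint's range is limited). The gripper opens to 85 mm and grips with 20 to 120 N. Pads are 22 mm wide; open, the fingers measure 114 mm over their backs; the gripper's body (76 mm by 85 mm) begins 54 mm behind the grasp point. The pads swing forward as they close: fully open they stand 13 mm farther back than shut.
Start: joints at [1.05, 0.286, 1.577, -0, 1.279, -0.15], TCP at [0.245, 0.629, 0.214] pointing down, gripper open.
Joint ranges: [-2.77, 2.77], [-0.9, 2.22], [0.21, 2.48], [-1.53, 4.67], [0.24, 2.81], [-2.84, 2.84]. Speed limits (rad/s): [2.79, 2.79, 3.14, 3.14, 3.14, 3.14].

INTERFACE

Orientations are given as [roll, pitch, yaw] about the fixed x, y, z axes, in that order (R = Rz(yaw) Ry(pitch) Rx(roll)).
In Python, from rig import bot gives the robot as it stands. The module is installed in compiled form; this text tells all that it offers.
- The arm moves only by the tool arm_command, never from a script. Its argument "deltas" is one flat list of numbers, 4 for each row, row after row: the shift along the tool's x, y, z in m, then the turn about the tool's z in degrees. In form: [x, y, z, spin, x, y, z, spin, ...]. A call has exactly 10 rows; each row is the pose to reach, as a shift and turn from the pose commanded when the call began, along the tool's axes at that moment; what a row does not reach only later rows make up. A row lasts 1/10 s, in which the tool goes at most 50 mm and 8.59 degrees, less where a joint would pass 70% of its speed; a pose out of reach is approached as far as the arm can. A call with a gripper value outside its range is refused whole. "jaw" is the gripper command: -1 is shut, 1 is fully open, values between are in proportion, set as the call begins (left out, the last holds). The fingers move at their own pace and stop on an object; the grip force is fixed at half the most. Time passes only in rows, so rows that repeat a pose let the fingers close, or fill a call up. It gives the time, the measured TCP pose, the force, the opening and the grip force at its end, in the units of the state.
- bot.sense(): the state, without advancing time (a new reading comes with each control period).
- bot.camera(name): name is "scene" or "top" or "wrist"; returns a dict with "pixels" (420x560x3 uint8, red, green, blue), "z_map" (420x560 float32, m along the optical axis (not along the pixel's ray), 0 where there is no reading), "camera_matrix" (3x3 intrinsics, pixels), "dist" ([k1, k2, p1, p2, k3] as OpenCV has them; the pictures are not rectified), "world_to_cam" (4x4, takes a point from world to camera coordinates); the wrist camera has in their place "T_tool_cam" (4x4, takes a point from camera to tool coordinates, whose origin is the TCP and whose axes are the flange's). Camera axes: x right, y up, looking along -z (the intrinsics and any distortion apply to the point x, -y, -z); pixel columns grow to the right and rows downward; lengths in m; the calibration is good to about 2 mm. A picture is of the moment at which its call begins: read the wrist's pose just before it.
- bot.sign_off(): hands the job in; it is judged then, once.
The state is a dict: "t": time; "joint_positions": joint angles; "joint_velocities": joint speeds; "joint_efforts": joint torques, N m; "position": TCP position; "tcp_rot": TCP orientation; "contact_force": force on the tool from outside, world axes, zero at the start; "torque": the same for the moment, N m; "gripper_width": finger opening in m; "finger_force": force on a finger pad.
Only numpy, scipy, OpenCV 4.12 (cv2) and the standard library are available. Lean on these libraries where they do the work, as an engineer would, in place of code of your own. Each camera call takes 0.05 s, during which the arm holds its last target. There are 200 camera calls.

TASK

Put the drawer's controller into set-up by turning its bar-handled mode dial exactly two clicks clockwise. Then take the stylus from its steel stand, reach in at a slant under the clear guard and with its tip gently press over the one rocker that stands the other way from its four neighbours, so that all five lie alike. Finally hang the stylus upright in its stand again, with its collar down on the rim, and leave the dial set and the other things in the drawer undisturbed.

Things in the scene. Friction and masses are not known exactly. Their poses are not given: they have to be found in the camera images.
- bank: The fixed controller on the drawer floor. Origin: under its base plate, below the middle of the rocker row; x points away from the robot's side, y along the row, z up. Five black modules in a row along y at 20 mm pitch carry white rockers pivoting 50 mm above the origin at x = 0; module tops slope 15 deg, lower towards -x. The dial's housing (80 x 80, top 55 mm up) is centred at y = +137.
- guard_edge (a point): Middle of the front (robot-side) lower edge of the clear guard pane that roofs the rocker row, 30 mm before the pivots, 58 mm above them. The pane (steel edged, 6 thick, 114 wide) runs from here 78 mm in +x to two posts at its far corners. Open on the robot's side: a stylus has to come in below this edge from -x and above, leaning some 25 to 50 deg from vertical.
- dial (a joint): Angle of the mode dial, rad; 0 at its first position where it starts, growing clockwise seen from above. Four click positions at 0, 0.524, 1.047 and 1.571 (30 deg apart), end stops just beyond the first and last. A spring detent pulls it into the nearest position once it is let go; turning it takes about 0.06 N m.
- dial_grip (a point): On the dial's vertical axis, 24 mm above the housing top, at the height to grip. The dial is a black bar 40 long, 12 wide, whose top is 11 mm above this point; below it a round skirt of 42 diameter reaches up to 16 mm below this point. The point turns with the dial: its x runs along the bar towards the white pointer mark, its y across the 12 mm width.
- rocker_odd (a joint): Angle of the one rocker that stands the other way, rad: 0 at the start = its end nearest the robot (-x end) is up; 0.44 = that end is pressed fully down, like its neighbours. Snap action: the near end has to be pushed about 3 mm with about 5 N, then it jumps over and stays. Its place in the row varies.
- rocker_odd_near (a point): On the top face of the odd rocker, 11 mm from its pivot towards the end nearest the robot, on its middle line: the place to press. It sinks about 5 mm in all when pressed over. The rocker is a white paddle 30 long, 12 wide, 7 thick, with an 8 mm gap to each neighbour; the point's y runs along the row, its z out of the paddle's face.
- stylus_grip (a point): Centre of the stylus's plain round grip (12 diameter, 60 long, from 32 below to 28 above this point). Below the grip is a collar of 28 diameter, 5 thick, then a short cone and a steel shaft of 8 diameter. Stylus 135 long in all, 50 g; z runs along it, from tip to grip end.
- stylus_tip (a point): The round tip (4 mm radius) of the stylus, 107 mm below stylus_grip along its axis.
- stylus_seat (a point): On the stylus axis at the underside of the collar, 70 mm above the tip.
- stand_rim (a point): Centre of the stand's 16 mm hole, at the top of its 50 x 50, 6 thick steel plate, 80 mm above the stand's underside. The stylus hangs in it, its collar resting on the plate, the cone centring it, the tip 10 mm above the stand's underside. The stand is fixed; its open frame stands on four thin legs.
- drawer: The grey open drawer (420 in x, 740 in y, walls 45 high, front lip 50 high, floor 5 thick), fixed on the worktop; origin under its centre.
- funnel: Bystander: white pill funnel in a steel stand, 86 diameter, 105 high, origin under its centre.
- bottle: Bystander: dark green glass tablet bottle, 54 diameter, 100 high, origin under its centre.
- pillbox: Bystander: chrome pillbox with rounded corners, 60 x 90 x 24, origin under its centre.
- tray: Bystander: cream counting tray, 100 x 150 x 14, origin under its centre.
- rocker_1 (a joint): Angle of neighbour rocker 1, rad, as for the odd one: 0.44 at the start (near end down); must stay so. Same paddle and size.
- rocker_2 (a joint): Angle of neighbour rocker 2, rad, as for the odd one: 0.44 at the start (near end down); must stay so. Same paddle and size.
- rocker_3 (a joint): Angle of neighbour rocker 3, rad, as for the odd one: 0.44 at the start (near end down); must stay so. Same paddle and size.
- rocker_4 (a joint): Angle of neighbour rocker 4, rad, as for the odd one: 0.44 at the start (near end down); must stay so. Same paddle and size.

How it is judged:
By the outcome, as a careful person would: the job done as asked, in the order asked, and still so for the second after the job is handed in, with the robot touching nothing.
It also fails if it takes over 61 s, if anything falls off the work surface, if the arm or the gripper's body presses on something with over 40 N, if the wrist force passes 120 N, or if a joint passes its speed limit or range.

## Working session

There is one attempt and no reset: what is moved stays moved. The work goes in short steps, Python scripts to look and compute and a tool call to move; the robot and the scene stay as the last step left them, time stands still between calls to the robot, and variables do not carry over. Pictures are saved under pics/ and viewed, at most 10 in all, crops included, and the job is handed in when it is done.

Besides the shell and the picture viewer there is one more tool, called after "Emit:" in YAML: its name, and indented under it one key for each argument. arm_command: Moves the arm, as the interface text tells. Its arguments: {"type":"object","properties":{"deltas":{"type":"array"},"jaw":{"type":"number"}},"required":["deltas"]}

```bash
mkdir -p pics; cat > h.py <<'E'
import numpy as np, cv2, pickle
from rig import bot
from scipy.spatial.transform import Rotation as R
def T_tool(s):
    T=np.eye(4); T[:3,:3]=R.from_euler('xyz',s["tcp_rot"]).as_matrix(); T[:3,3]=s["position"]; return T
def grab(name,tag):
    s=bot.sense(); c=bot.camera(name); c=dict(c)
    c["c2w"]=T_tool(s)@c["T_tool_cam"] if name=="wrist" else np.linalg.inv(c["world_to_cam"])
    cv2.imwrite(f"pics/{tag}.png",c["pixels"][:,:,::-1]); pickle.dump(c,open(f"pics/{tag}.pkl","wb")); return c
def load(tag): return pickle.load(open(f"pics/{tag}.pkl","rb"))
def ray(c,uv):
    p=cv2.undistortPoints(np.array(uv,float).reshape(-1,1,2),c["camera_matrix"],np.array(c["dist"]))[:,0]
    d=np.c_[p[:,0],-p[:,1],-np.ones(len(p))]; return c["c2w"][:3,3], d@c["c2w"][:3,:3].T
def atz(c,uv,z):   # intersect pixel rays with world plane z
    o,d=ray(c,uv); return o+d*((np.asarray(z)-o[2])/d[:,2])[:,None]
def cloud(c):
    h,w=c["z_map"].shape; u,v=np.meshgrid(np.arange(w),np.arange(h)); o,d=ray(c,np.c_[u.ravel(),v.ravel()])
    return (o+d*c["z_map"].reshape(-1,1)).reshape(h,w,3)
def proj(c,P):
    w=np.linalg.inv(c["c2w"]); p=np.atleast_2d(P)@w[:3,:3].T+w[:3,3]; p=p*[1,-1,-1]
    return cv2.projectPoints(p,np.zeros(3),np.zeros(3),c["camera_matrix"],np.array(c["dist"]))[0][:,0]
E
python3 - <<'E'
from h import *
print({k:np.round(v,3) for k,v in bot.sense().items()}, bot.tips_ahead)
for n in ("top","scene"):
    c=grab(n,n+"0"); print(n,np.round(c["c2w"],3).tolist(),np.round(c["camera_matrix"]).tolist(),c["dist"])
cv2.imwrite("pics/both.png",cv2.resize(np.vstack([load("top0")["pixels"],load("scene0")["pixels"]])[:,:,::-1],None,fx=.71,fy=.71))
E
```

```text
{'t': np.float64(0.0), 'joint_positions': array([ 1.05 ,  0.287,  1.578, -0.   ,  1.279, -0.15 ]), 'joint_velocities': array([-0.003, -0.001,  0.001,  0.001,  0.001, -0.   ]), 'joint_efforts': array([-0.0000e+00, -4.0597e+01, -2.9263e+01, -0.0000e+00,  6.0000e-03,
       -0.0000e+00]), 'position': array([0.244, 0.629, 0.212]), 'tcp_rot': array([-3.139, -0.   ,  2.771]), 'contact_force': array([-0.617, -0.393, -0.359]), 'torque': array([0.021, 0.021, 0.006]), 'finger_force': np.float64(0.0), 'gripper_width': np.float64(0.085)} 0.019
top [[0.111, 0.97, -0.217, 0.346], [-0.994, 0.109, -0.019, -0.008], [0.005, 0.218, 0.976, 1.241], [0.0, 0.0, 0.0, 1.0]] [[519.0, 0.0, 280.0], [0.0, 519.0, 209.0], [0.0, 0.0, 1.0]] [0.05170765 0.         0.         0.         0.        ]
scene [[0.268, -0.681, 0.681, 1.079], [0.963, 0.2, -0.179, -0.113], [-0.014, 0.704, 0.71, 0.618], [0.0, 0.0, 0.0, 1.0]] [[387.0, 0.0, 288.0], [0.0, 387.0, 205.0], [0.0, 0.0, 1.0]] [-0.03491026  0.          0.          0.          0.        ]
```

View pics/top0.png

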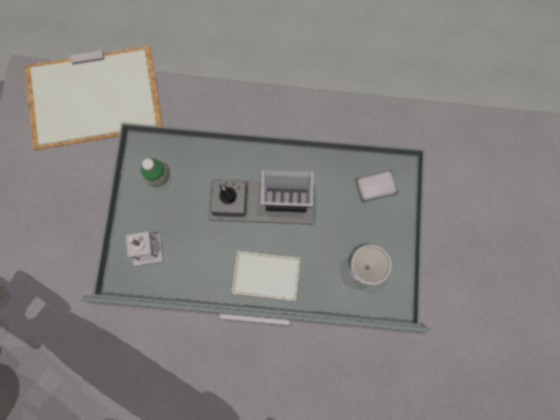

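View pics/scene0.png

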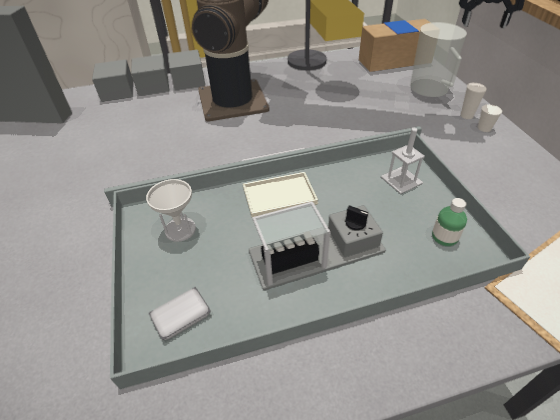

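```bash
python3 - <<'E'
from h import *
c=load("top0"); X=cloud(c)
for n,uv in dict(dial=(228,196),ped=(140,240),house=(242,208),plateR=(310,218),floor=(200,270),tray=(265,275)).items():
    print(n,uv,np.round(X[uv[1],uv[0]],4))
im=c["pixels"][:,:,::-1]
a=cv2.resize(im[165:235,195:330],None,fx=5.5,fy=5.5,interpolation=3); b=cv2.resize(im[225:275,115:170],None,fx=4,fy=4,interpolation=3)
o=np.zeros((600,a.shape[1],3),np.uint8); o[:385]=a; o[390:390+b.shape[0],:b.shape[1]]=b
s=load("scene0")["pixels"][:,:,::-1]; d=cv2.resize(s[195:290,245:390],None,fx=2.15,fy=2.15,interpolation=3); o[390:390+d.shape[0],240:240+d.shape[1]]=d[:210]
s2=cv2.resize(s[125:200,375:430],None,fx=2.7,fy=2.7,interpolation=3);o[390:390+s2.shape[0],570:570+s2.shape[1]]=s2
cv2.imwrite("pics/crop1.png",o)
E
```

```text
dial (228, 196) [0.6186 0.1346 0.0971]
ped (140, 240) [0.4975 0.3154 0.0942]
house (242, 208) [0.6038 0.1036 0.0545]
plateR (310, 218) [ 0.6058 -0.0585  0.0167]
floor (200, 270) [0.454  0.188  0.0044]
tray (265, 275) [0.4584 0.0332 0.0141]
```

View pics/crop1.png

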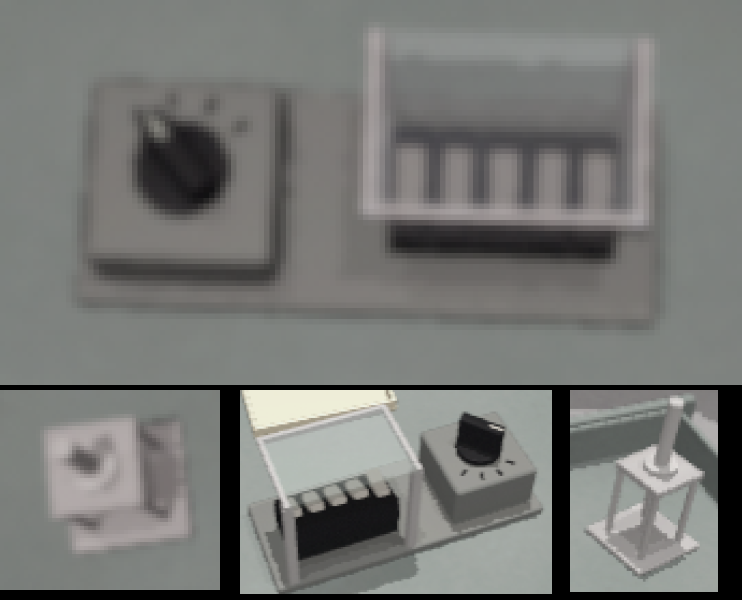

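```bash
python3 - <<'E'
from h import *
c=load("top0")
q=lambda p: np.array(p,float)/5.5+[195,165]
H=atz(c,q([(95,80),(287,90),(275,262),(88,258)]),.06); hc=H.mean(0)
G=atz(c,q([(368,215),(645,222)]),.114)
B=atz(c,q([(78,302),(655,325)]),.008)
print(hc,H,G.mean(0),G,B)
yb=(B[0]-B[1]); print("y dir deg",np.degrees(np.arctan2(yb[1],yb[0])))
D=atz(c,q([(150,120),(212,212)]),[.095,.076])
D2=atz(c,q([(143,112),(205,205)]),[.095,.095]); print("bar",D2,np.degrees(np.arctan2(*(D2[0]-D2[1])[[1,0]])))
S=atz(c,np.array([(43,45),(135,28),(143,105),(52,125)])/4+[115,225-390/4*0],.085); print("stand",S.mean(0))
w=bot.camera("wrist"); print(np.round(w["T_tool_cam"],3),w["camera_matrix"][0])
E
```

```text
[0.62709376 0.13711282 0.06      ] [[0.66293024 0.181253   0.06      ]
 [0.66777539 0.09906784 0.06      ]
 [0.59238311 0.09474884 0.06      ]
 [0.5852863  0.1733816  0.06      ]] [ 0.60947417 -0.00080654  0.114     ] [[ 0.60464951  0.05508928  0.114     ]
 [ 0.61429883 -0.05670235  0.114     ]] [[ 0.57572512  0.18295939  0.008     ]
 [ 0.59377566 -0.07016719  0.008     ]]
y dir deg 94.0788770160556
bar [[0.64213516 0.15401207 0.095     ]
 [0.60570093 0.12333804 0.095     ]] 40.094076025734296
stand [0.48968544 0.32014776 0.085     ]
[[ 0.     0.96   0.28   0.07 ]
 [ 1.    -0.    -0.     0.   ]
 [ 0.     0.28  -0.96  -0.162]
 [ 0.     0.     0.     1.   ]] [369.90950233   0.         276.32155288]
```

Emit:
arm_command:
  deltas: [-0.529,-0.324,-0.04,-68,-0.529,-0.324,-0.04,-68,-0.529,-0.324,-0.04,-68,-0.529,-0.324,-0.04,-68,-0.529,-0.324,-0.04,-68,-0.529,-0.324,-0.04,-68,-0.529,-0.324,-0.04,-68,-0.529,-0.324,-0.04,-68,-0.529,-0.324,-0.04,-68,-0.529,-0.324,-0.04,-68]
  jaw: 0.2

```text
t: 1.15
position: [0.5353, 0.2467, 0.2444]
tcp_rot: [3.141, -0.0, -2.325]
contact_force: [-0.1, 0.8, 1.0]
gripper_width: 0.0514
finger_force: 0.0
```

Emit:
arm_command:
  deltas: [0.023,-0.139,-0.005,0,0.023,-0.139,-0.005,0,0.023,-0.139,-0.005,0,0.023,-0.139,-0.005,0,0.023,-0.139,-0.005,0,0.023,-0.139,-0.005,0,0.023,-0.139,-0.005,0,0.023,-0.139,-0.005,0,0.023,-0.139,-0.005,0,0.023,-0.139,-0.005,0]

```text
t: 2.15
position: [0.6199, 0.137, 0.2496]
tcp_rot: [-3.141, 0.0, -2.325]
contact_force: [0.7, 0.7, 0.6]
gripper_width: 0.0512
finger_force: 0.0
```

```bash
python3 - <<'E'
from h import *
c=grab("wrist","w1"); s=bot.sense(); print(s["position"],s["tcp_rot"],s["joint_positions"])
print(proj(c,[[.62,.135,.095],[.62,.135,.06],[.49,.32,.085],[.58,0,.055]]))
E
```

```text
[0.61999718 0.13688091 0.24961964] [-3.14147086e+00  1.60795377e-04 -2.32494809e+00] [ 5.76891051e-02  1.74076153e-01  1.64378648e+00  2.29834262e-05
  1.32352954e+00 -2.32975740e+00]
[[275.4738875  186.49476058]
 [275.59538593 178.73136436]
 [511.74457344 232.43633029]
 [204.08180329  37.53880791]]
```

View pics/w1.png

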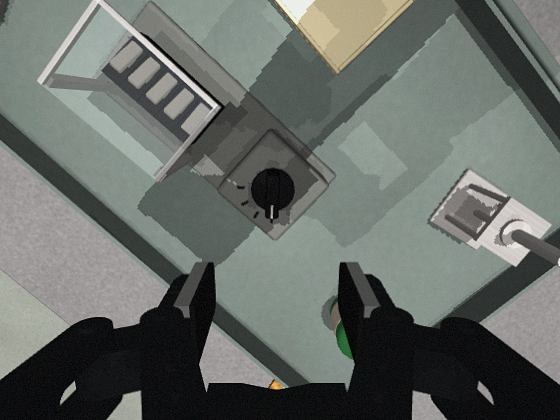

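```bash
python3 - <<'E'
from h import *
im=load("w1")["pixels"][:,:,::-1]
a=cv2.resize(im[120:250,205:340],None,fx=2.9,fy=2.9,interpolation=3); b=cv2.resize(im[0:130,90:220],None,fx=3,fy=3,interpolation=3)
o=np.zeros((400,800,3),np.uint8); o[:377,:391]=a[:,:391]; o[:390,400:790]=b
cv2.imwrite("pics/crop2.png",cv2.convertScaleAbs(o,alpha=1.5,beta=10))
E
```

```text
(no output)
```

View pics/crop2.png

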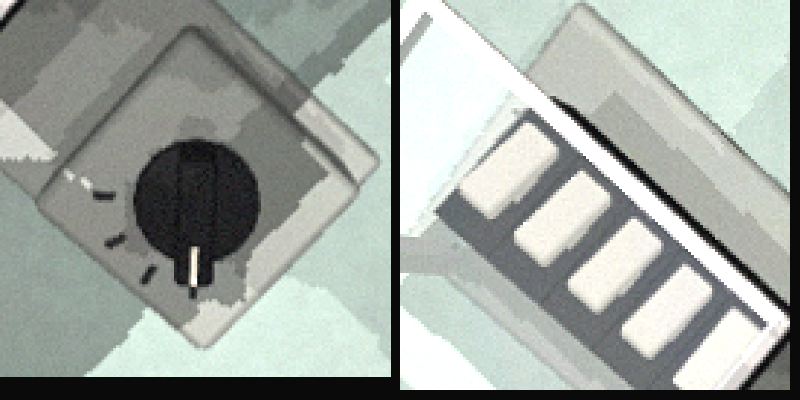

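```bash
python3 - <<'E'
from h import *
c=load("w1")
q=lambda p: np.array(p,float)/2.9+[205,120]
H=atz(c,q([(195,27),(360,187),(203,348),(38,203)]),.06); print(H,"hc",H.mean(0))
e=(H[1]-H[0])/np.linalg.norm(H[1]-H[0]), (H[2]-H[3])/np.linalg.norm(H[2]-H[3]), 
for a,b in ((0,1),(3,2),(0,3),(1,2)):
    d=H[b]-H[a]; print(np.degrees(np.arctan2(d[1],d[0])),np.linalg.norm(d))
print("skirt",atz(c,q([(197,203)]),.068))
P=atz(c,q([(194,287),(197,145)]),[.095,.095]);print("bar",P,P.mean(0),np.degrees(np.arctan2(*(P[0]-P[1])[[1,0]])))
hc=(H.mean(0)+atz(c,q([(197,203)]),.068)[0])/2
for yaw in (4.5,):
    t=np.radians(yaw); ux=np.array([np.cos(t),np.sin(t),0]); uy=np.array([-np.sin(t),np.cos(t),0])
    O=hc-.137*uy; O[2]=.005; print("bank",O)
    for nm in ("w1","scene0","top0"):
        k=load(nm)
        X=cloud(k)
        for i in (-40,-20,0,20,40):
            P=[O+ux*x/1e3+uy*i/1e3+[0,0,.053] for x in (-13,-8,0,8,13)]
            uv=np.round(proj(k,P)).astype(int)
            print(nm,i,[(round(float(X[v,u,2]),4)) if 0<=v<420 and 0<=u<560 else None for u,v in uv], [int(k["pixels"][v,u].mean()) if 0<=v<420 and 0<=u<560 else None for u,v in uv])
E
```

```text
[[0.59036141 0.09888712 0.06      ]
 [0.58605302 0.17456822 0.06      ]
 [0.66349492 0.18043645 0.06      ]
 [0.66839983 0.10485828 0.06      ]] hc [0.62707729 0.13968752 0.06      ]
93.2582343983928 0.07580363567130884
93.71320108033572 0.07573715947338816
4.375497147000202 0.07826652368266489
4.33335417726377 0.07766391905955149
skirt [[0.62819198 0.14006132 0.068     ]]
bar [[0.64266094 0.15444815 0.095     ]
 [0.61165757 0.12291639 0.095     ]] [0.62715926 0.13868227 0.095     ] 45.4841129393941
bank [0.63838353 0.00329675 0.005     ]
w1 -40 [0.1199, 0.1202, 0.1202, 0.1201, 0.1208] [159, 150, 155, 157, 150]
w1 -20 [0.1198, 0.1202, 0.1198, 0.1209, 0.1212] [155, 156, 156, 156, 157]
w1 0 [0.1206, 0.1206, 0.1203, 0.1205, 0.1212] [157, 157, 161, 159, 154]
w1 20 [0.1206, 0.1223, 0.1204, 0.1198, 0.12] [163, 155, 158, 157, 157]
w1 40 [0.1204, 0.1215, 0.1195, 0.1207, 0.1198] [164, 164, 161, 163, 160]
scene0 -40 [0.1183, 0.1199, 0.1195, 0.1097, 0.1059] [175, 178, 153, 143, 94]
scene0 -20 [0.1187, 0.1187, 0.1185, 0.0631, 0.0517] [162, 162, 142, 152, 66]
scene0 0 [0.1192, 0.1184, 0.1195, 0.0629, 0.0578] [168, 162, 145, 152, 67]
scene0 20 [0.1202, 0.1208, 0.1194, 0.0634, 0.0595] [178, 162, 145, 152, 78]
scene0 40 [0.1189, 0.1178, 0.1202, 0.06, 0.0598] [171, 171, 158, 143, 152]
top0 -40 [0.1189, 0.1184, 0.1177, 0.1221, 0.1178] [155, 138, 135, 134, 117]
top0 -20 [0.118, 0.1186, 0.1167, 0.1168, 0.1177] [153, 141, 134, 134, 123]
top0 0 [0.1196, 0.1186, 0.1171, 0.1171, 0.1176] [160, 137, 135, 135, 127]
top0 20 [0.1185, 0.1147, 0.1225, 0.1177, 0.1188] [160, 138, 134, 133, 116]
top0 40 [0.1191, 0.1177, 0.1183, 0.12, 0.1189] [153, 142, 136, 135, 126]
```

Emit:
arm_command:
  deltas: [-0.007,-0.004,0.03,0,-0.007,-0.004,0.065,0,-0.007,-0.004,0.1,0,-0.007,-0.004,0.12,0,-0.007,-0.004,0.135,0,-0.007,-0.004,0.148,0,-0.007,-0.004,0.156,0,-0.007,-0.004,0.16,0,-0.007,-0.004,0.16,0,-0.007,-0.004,0.16,0]

```text
t: 3.2
position: [0.6286, 0.1389, 0.0906]
tcp_rot: [-3.14, 0.001, -2.326]
contact_force: [-0.2, 1.1, 0.4]
gripper_width: 0.0512
finger_force: 0.0
```

Emit:
arm_command:
  deltas: [0,0,0,0,0,0,0,0,0,0,0,0,0,0,0,0,0,0,0,0,0,0,0,0,0,0,0,0,0,0,0,0,0,0,0,0,0,0,0,0]
  jaw: -1

```text
t: 4.2
position: [0.6279, 0.1388, 0.0895]
tcp_rot: [3.142, -0.0, -2.326]
contact_force: [0.2, 0.2, -0.7]
gripper_width: -0.0003
finger_force: 0.0
```

```bash
python3 - <<'E'
from h import *
c=grab("wrist","w2"); s=bot.sense(); print(s["position"],s["gripper_width"],s["finger_force"])
E
```

```text
[0.62785846 0.13881077 0.08948815] 0.00010586578777048073 0.0
```

View pics/w2.png

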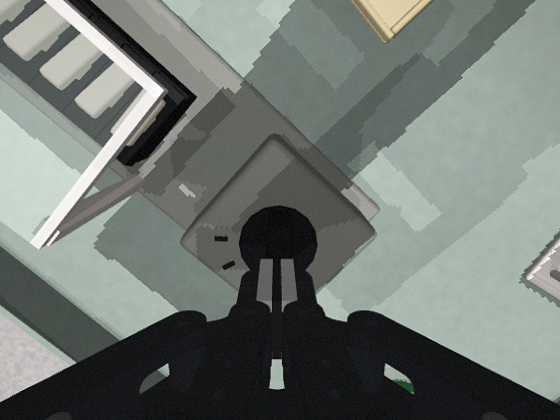

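```bash
python3 - <<'E'
from h import *
c=load("w2"); p=np.array([.62785,.1388,.0895])
print(proj(c,[p,p-[0,0,.019],[.6275,.1392,.068],[.6275,.1392,.095],[.6427,.1544,.095],[.6117,.123,.095]]))
X=cloud(c); 
for v in range(215,300,8): print(v,[(np.round(X[v,u]*1e3,0)).astype(int).tolist() for u in (262,277,290)])
im=c["pixels"][200:320,200:360,::-1]; cv2.imwrite("pics/crop3.png",cv2.convertScaleAbs(cv2.resize(im,None,fx=5,fy=5,interpolation=3),alpha=2.5,beta=20))
E
```

```text
[[277.48312605 259.39270071]
 [277.41092536 244.73109691]
 [278.40337847 243.09759784]
 [278.66074612 264.32920453]
 [277.17455196 305.94808775]
 [279.70306787 217.1383987 ]]
215 [[623, 122, 69], [615, 125, 79], [611, 130, 78]]
223 [[626, 125, 70], [615, 124, 94], [611, 129, 91]]
231 [[629, 128, 69], [616, 126, 97], [613, 131, 96]]
239 [[632, 131, 70], [619, 129, 96], [615, 133, 96]]
247 [[635, 135, 69], [622, 132, 97], [618, 136, 96]]
255 [[638, 138, 69], [624, 135, 97], [620, 139, 96]]
263 [[625, 127, 117], [621, 131, 117], [617, 134, 118]]
271 [[625, 127, 124], [621, 131, 124], [617, 134, 125]]
279 [[625, 127, 131], [621, 131, 131], [618, 134, 131]]
287 [[624, 127, 138], [621, 131, 137], [617, 134, 138]]
295 [[624, 128, 143], [621, 131, 142], [618, 134, 143]]
```

View pics/crop3.png

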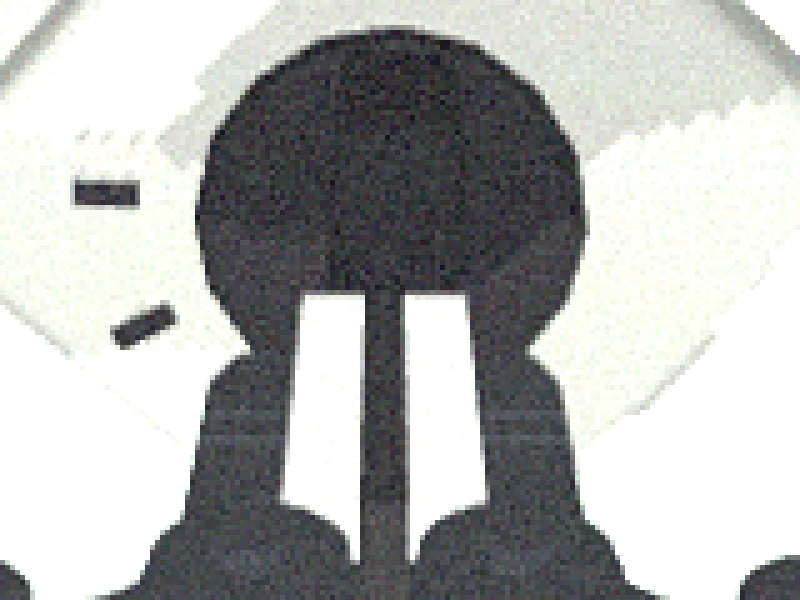

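```bash
python3 - <<'E'
from h import *
for n in ("w1","w2"):
    c=load(n); X=cloud(c); T=c["c2w"]@np.linalg.inv(c["T_tool_cam"]); Q=(X-T[:3,3])@T[:3,:3]
    m=(c["z_map"]>0)&(c["z_map"]<.2)&(abs(Q[...,1])<.05)
    z=Q[...,2]
    M=m&(z<.0); print(n,"max z of finger pts",np.percentile(z[M],[50,95,99,100]), "near pts:",[np.round(Q[v,u]*1e3).astype(int).tolist() for v,u in ((262,262),(265,290),(290,290),(350,250),(270,200),(265,355),(290,360))])
E
```

```text
w1 max z of finger pts [-0.08200829 -0.03961175 -0.02853685 -0.02195473] near pts: [[-109, -18, 243], [-114, 16, 245], [-146, 16, 242], [-206, -32, 209], [10, -29, -34], [11, 30, -31], [11, 28, -50]]
w2 max z of finger pts [-0.08671229 -0.03082234 -0.00641806 -0.00011012] near pts: [[11, -6, -27], [11, 5, -30], [10, 4, -49], [16, -6, -89], [-45, -56, 84], [-40, 56, 83], [-61, 61, 83]]
```

Emit:
arm_command:
  deltas: [0,0,0,0,0,0,0,0,0,0,0,0,0,0,0,0,0,0,0.01,0,0,0,0.02,0,0,0,0.03,0,0,0,0.038,0,0,0,0.042,0,0,0,0.042,0]
  jaw: 0

```text
t: 5.25
position: [0.6271, 0.1387, 0.0462]
tcp_rot: [3.14, -0.002, -2.326]
contact_force: [0.0, -0.1, -0.6]
gripper_width: 0.0428
finger_force: 0.0
```

Emit:
arm_command:
  deltas: [0,0,0,0,0,0,0,0,0,0,0,0,0,0,0,0,0,0,0,0,0,0,0,0,0,0,0,0,0,0,0,0,0,0,0,0,0,0,0,0]
  jaw: -1

```text
t: 6.25
position: [0.6271, 0.1389, 0.0472]
tcp_rot: [3.14, -0.001, -2.326]
contact_force: [-5.2, 0.8, -1.3]
gripper_width: 0.0369
finger_force: 60.3
```

Emit:
arm_command:
  deltas: [0,0,0,0,0,0,0,0,0,0,0,0,0,0,-0.007,0,0,0,-0.013,0,0,0,-0.013,0,0,0,-0.013,0,0,0,-0.013,0,0,0,-0.013,0,0,0,-0.013,0]
  jaw: 0

```text
t: 7.25
position: [0.6277, 0.1387, 0.0602]
tcp_rot: [3.141, -0.0, -2.326]
contact_force: [-0.4, 0.4, 0.5]
gripper_width: 0.043
finger_force: 0.0
```

Emit:
arm_command:
  deltas: [0,0,0,0,0,0,0,0,0,0,0,0,0,0,0,0,0,0,0,0,0,0,0,0,0,0,0,0,0,0,0,0,0,0,0,0,0,0,0,0]
  jaw: -1

```text
t: 8.25
position: [0.6273, 0.1391, 0.0606]
tcp_rot: [3.14, -0.001, -2.326]
contact_force: [-4.0, 1.1, 3.7]
gripper_width: 0.0104
finger_force: 61.1
```

```bash
python3 - <<'E'
from h import *
c=grab("wrist","w3"); s=bot.sense(); print(s["position"],s["gripper_width"],s["finger_force"])
X=cloud(c)
for v in range(200,330,10): print(v,[(np.round(X[v,u]*1e3,0)).astype(int).tolist() for u in (230,250,262,270,277,285,292,305,325)])
im=c["pixels"][180:330,160:400,::-1]; cv2.imwrite("pics/crop4.png",cv2.convertScaleAbs(cv2.resize(im,None,fx=3.3,fy=3.3,interpolation=3),alpha=2.5,beta=20))
E
```

```text
[0.62730082 0.13910098 0.06055474] 0.01022587424901852 61.1519730091095
200 [[623, 103, 61], [616, 109, 61], [613, 113, 61], [610, 116, 61], [607, 118, 61], [605, 120, 61], [603, 122, 61], [598, 126, 63], [592, 132, 61]]
210 [[626, 107, 62], [620, 113, 61], [615, 116, 63], [613, 119, 61], [611, 121, 61], [608, 124, 61], [606, 126, 62], [601, 130, 62], [595, 136, 62]]
220 [[630, 110, 61], [623, 116, 61], [619, 120, 61], [616, 123, 61], [614, 124, 62], [611, 127, 61], [609, 129, 62], [605, 133, 62], [598, 140, 61]]
230 [[633, 113, 61], [626, 120, 61], [620, 121, 70], [617, 123, 73], [615, 125, 73], [612, 127, 73], [611, 131, 68], [608, 137, 61], [601, 143, 62]]
240 [[637, 117, 61], [627, 121, 69], [623, 125, 69], [617, 123, 85], [615, 125, 85], [612, 127, 86], [614, 134, 68], [610, 138, 69], [604, 147, 61]]
250 [[640, 120, 61], [630, 125, 70], [620, 122, 91], [617, 123, 95], [615, 125, 95], [613, 127, 94], [611, 130, 93], [613, 141, 70], [608, 151, 60]]
260 [[643, 124, 62], [628, 124, 86], [621, 124, 95], [619, 126, 96], [617, 128, 96], [615, 130, 96], [613, 132, 95], [612, 138, 87], [
[... 236 characters left out ...]
622, 133, 97], [620, 136, 96], [616, 135, 103], [613, 138, 104], [610, 147, 94]]
290 [[635, 123, 103], [627, 125, 110], [628, 131, 101], [627, 135, 96], [626, 137, 96], [623, 139, 97], [617, 135, 108], [614, 138, 110], [610, 146, 103]]
300 [[631, 121, 118], [627, 126, 116], [630, 133, 103], [630, 138, 96], [628, 140, 97], [626, 142, 96], [619, 137, 111], [614, 137, 117], [609, 141, 119]]
310 [[629, 120, 126], [626, 125, 124], [632, 136, 104], [634, 141, 95], [631, 143, 97], [629, 145, 97], [621, 139, 113], [613, 136, 125], [608, 139, 127]]
320 [[630, 121, 129], [625, 125, 130], [634, 138, 105], [637, 145, 95], [634, 146, 97], [632, 148, 96], [623, 142, 113], [614, 136, 130], [610, 140, 129]]
```

Emit:
arm_command:
  deltas: [0,0,0,7,0,0,0,14,0,0,0,21,0,0,0,28,0,0,0,35,0,0,0,42,0,0,0,49,0,0,0,56,0,0,0,60,0,0,0,60]

```text
t: 9.3
position: [0.6271, 0.1397, 0.0606]
tcp_rot: [3.141, -0.002, 2.909]
contact_force: [-5.5, 3.7, 4.0]
gripper_width: 0.0103
finger_force: 61.1
```

Emit:
arm_command:
  deltas: [0,0,0,0,0,0,0,0,0,0,0,0,0,0,0,0,0,0,-0.03,0,0,0,-0.07,0,0,0,-0.11,0,0,0,-0.15,0,0,0,-0.17,0,0,0,-0.17,0]
  jaw: 0

```text
t: 10.3
position: [0.6305, 0.1388, 0.2358]
tcp_rot: [3.139, 0.009, 2.91]
contact_force: [0.7, -1.0, 1.0]
gripper_width: 0.0426
finger_force: 0.0
```

```bash
python3 - <<'E'
from h import *
c=grab("wrist","w4"); s=bot.sense(); print(s["position"],s["tcp_rot"],s["joint_positions"])
C=np.array([.6275,.139,.095])
uv=proj(c,[C,[.49,.32,.085]]); print(uv)
# white pointer mark: bright pixels within 22 mm of the axis at z .095
h,w=c["z_map"].shape; u,v=np.meshgrid(np.arange(w),np.arange(h)); P=atz(c,np.c_[u.ravel(),v.ravel()],.095).reshape(h,w,3)
g=c["pixels"].mean(2); r=np.linalg.norm((P-C)[...,:2],axis=2); m=(r<.022)&(g>120)
d=(P-C)[m].mean(0); print(m.sum(),d,np.degrees(np.arctan2(d[1],d[0])))
x,y=uv[0].astype(int); a=c["pixels"][max(0,y-75):y+75,x-80:x+80,::-1]
g1=cv2.convertScaleAbs(cv2.resize(a,None,fx=2.5,fy=2.5),alpha=1.6); sm=c["pixels"][:,:,::-1]
o=np.zeros((420,800+160,3),np.uint8); o[:g1.shape[0],:400]=g1; o[:,400:]=sm; cv2.imwrite("pics/crop5.png",cv2.resize(o,None,fx=.83,fy=.83,interpolation=cv2.INTER_AREA))
E
```

```text
[0.628965   0.13871029 0.23242517] [3.14049565 0.00427203 2.91030577] [ 5.98305993e-02  2.03189420e-01  1.64164890e+00 -1.82347501e-04
  1.29234720e+00 -1.27963145e+00]
[[275.09501752 186.34013276]
 [472.91371478 -50.89222129]]
52 [1.71325756e-02 4.85284058e-04 2.77555756e-17] 1.6224820179591726
```

View pics/crop5.png

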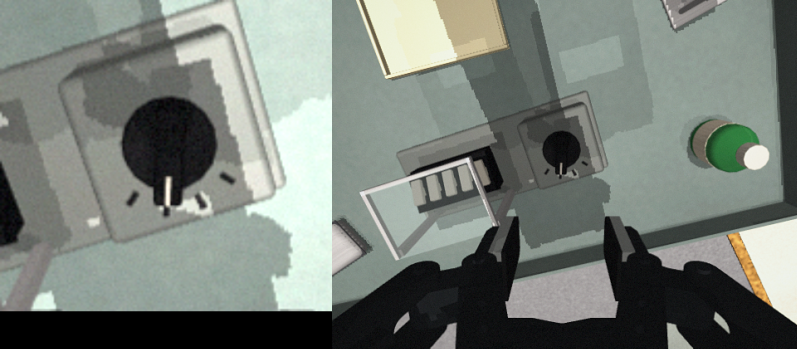

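Emit:
arm_command:
  deltas: [0.035,0.029,0,-4,0.07,0.058,0,-8,0.106,0.086,0,-12,0.142,0.115,0,-15,0.177,0.144,0.01,-17.6,0.177,0.144,0.02,-17.6,0.177,0.144,0.02,-17.6,0.177,0.144,0.02,-17.6,0.177,0.144,0.02,-17.6,0.177,0.144,0.02,-17.6]
  jaw: 0

```text
t: 11.35
position: [0.4897, 0.3186, 0.2108]
tcp_rot: [3.142, 0.001, -3.068]
contact_force: [0.4, -0.8, 0.7]
gripper_width: 0.0429
finger_force: 0.0
```

```bash
python3 - <<'E'
from h import *
c=grab("wrist","w5"); s=bot.sense(); print(s["position"],s["tcp_rot"],s["joint_positions"])
X=cloud(c); print(proj(c,[[.49,.32,.085],[.49,.32,.15]]))
z=X[...,2]; near=(abs(X[...,0]-.49)<.045)&(abs(X[...,1]-.32)<.045)
pl=near&(abs(z-.085)<.004); r=cv2.minAreaRect((X[pl][:,:2]*1e3).astype(np.float32)); print("plate",pl.sum(),np.median(z[pl]),r)
st=near&(z>.138)&(z<.16); print("stylus top",st.sum(),np.percentile(z[st],[50,95]),np.median(X[st],0), X[st].min(0),X[st].max(0))
co=near&(z>.088)&(z<.094); r=(X[co].min(0)+X[co].max(0))/2; print("collar",co.sum(),r,np.ptp(X[co],0))
E
```

```text
[0.48954145 0.31875536 0.21089075] [ 3.14141736e+00  7.10348283e-04 -3.06744183e+00] [ 4.03605261e-01  8.98247570e-02  1.80839354e+00 -6.75512887e-05
  1.24264550e+00 -1.24132021e+00]
[[278.10721991 196.01216973]
 [278.53501247 220.71240369]]
plate 2729 0.08624208545635592 ((489.1327209472656, 320.6612243652344), (50.541744232177734, 49.96542739868164), 15.266207695007324)
stylus top 352 [0.15089244 0.15219083] [0.48740236 0.32049662 0.15089244] [0.48276081 0.31495919 0.13813137] [0.49501549 0.32655944 0.15299181]
collar 622 [0.48922139 0.31728829 0.09097702] [0.04781848 0.04495966 0.00585012]
```

Emit:
arm_command:
  deltas: [0,0.002,0.03,0,0,0.002,0.06,0,0,0.002,0.085,0,0,0.002,0.105,0,0,0.002,0.12,0,0,0.002,0.13,0,0,0.002,0.133,0,0,0.002,0.133,0,0,0.002,0.133,0,0,0.002,0.133,0]

```text
t: 12.4
position: [0.4892, 0.3219, 0.0787]
tcp_rot: [3.141, 0.002, -3.065]
contact_force: [-0.5, -0.3, 0.2]
gripper_width: 0.0425
finger_force: 0.0
```

Emit:
arm_command:
  deltas: [0,0,0,0,0,0,0,0,0,0,0,0,0,0,0,0,0,0,0,0,0,0,0,0,0,0,0,0,0,0,-0.01,0,0,0,-0.02,0,0,0,-0.03,0,0,0,-0.03,0]
  jaw: -1

```text
$.deltas: bad value
```

```bash
cat > sty.py <<'E'
from h import *
def sty(tag):
    """stylus points in tool frame (from the wrist depth) in front of the gripper mid-plane"""
    c=grab("wrist",tag); X=cloud(c); T=c["c2w"]@np.linalg.inv(c["T_tool_cam"]); Q=(X-T[:3,3])@T[:3,:3]; return c,X,Q
E
python3 - <<'E'
from sty import *
c,X,Q=sty("w6"); s=bot.sense(); print(s["position"],s["gripper_width"],s["finger_force"])
im=c["pixels"][170:420,140:420,::-1]; cv2.imwrite("pics/crop6.png",cv2.resize(im,None,fx=2.3,fy=2.3,interpolation=3))
for v in range(180,330,10): print(v,[(np.round(Q[v,u]*1e3,0)).astype(int).tolist() for u in (258,268,276,284,296)])
E
```

```text
[0.48903842 0.32187737 0.07859552] 0.0424140314971376 0.0
180 [[25, -12, 67], [24, -5, 67], [24, 0, 67], [24, 5, 67], [25, 12, 66]]
190 [[18, -12, 66], [18, -5, 66], [18, 0, 68], [18, 5, 67], [18, 12, 66]]
200 [[12, -12, 66], [11, -5, 67], [12, 0, 67], [12, 5, 66], [12, 12, 66]]
210 [[5, -12, 67], [26, -4, -5], [26, 0, -6], [26, 3, -9], [26, 9, -7]]
220 [[22, -8, -7], [22, -4, -8], [22, 0, -8], [22, 3, -8], [22, 9, -7]]
230 [[17, -8, -7], [17, -4, -8], [17, 0, -8], [17, 3, -8], [17, 9, -8]]
240 [[12, -8, -8], [13, -4, -10], [14, 0, -12], [13, 3, -8], [12, 9, -8]]
250 [[10, -8, -13], [9, -4, -12], [10, 0, -12], [9, 3, -12], [10, 8, -12]]
260 [[5, -8, -12], [6, -4, -15], [6, 0, -15], [5, 3, -12], [5, 9, -13]]
270 [[0, -8, -13], [6, -3, -25], [6, 0, -25], [4, 3, -21], [0, 9, -12]]
280 [[-5, -8, -12], [6, -3, -33], [6, 0, -34], [5, 3, -31], [-5, 9, -11]]
290 [[1, -7, -33], [6, -3, -42], [6, 0, -41], [4, 3, -38], [-12, 9, -7]]
300 [[2, -7, -42], [6, -3, -48], [6, 0, -49], [5, 3, -46], [-17, 9, -9]]
310 [[3, -6, -50], [6, -3, -56], [5, 0, -54], [5, 3, -54], [-23, 9, -8]]
320 [[4, -6, -58], [6, -3, -61], [6, 0, -61], [5, 2, -59], [-80, 14, 73]]
```

View pics/crop6.png

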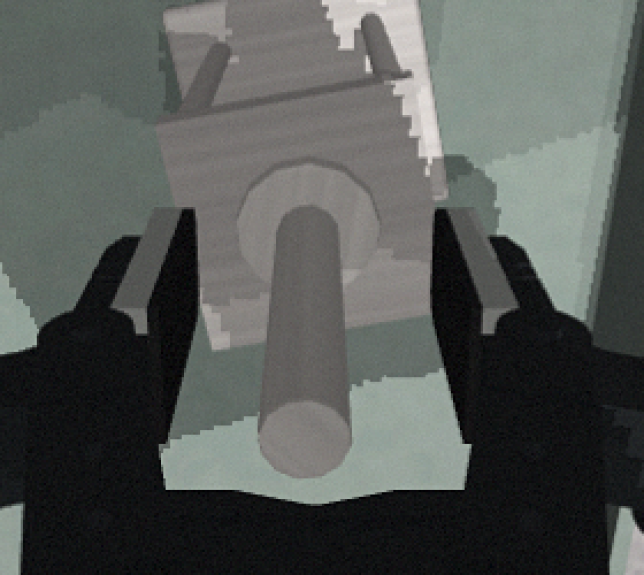

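Emit:
arm_command:
  deltas: [0,0,0,0,0,0,0,0,0,0,0,0,0,0,0,0,0,0,0,0,0,0,0,0,0,0,-0.015,0,0,0,-0.035,0,0,0,-0.055,0,0,0,-0.062,0]
  jaw: -1

```text
t: 13.45
position: [0.4897, 0.3222, 0.1427]
tcp_rot: [3.14, 0.004, -3.066]
contact_force: [0.7, -0.4, -0.4]
gripper_width: 0.0104
finger_force: 58.4
```

```bash
cat >> sty.py <<'E'
def axis(Q,lo=-.066,hi=.02):
    """fit axis of the stylus in tool x-z plane: front-face points near y=0, above the collar"""
    m=(abs(Q[...,1]+.000)<.003)&(Q[...,2]<-.012)&(Q[...,2]>-.075)&(Q[...,0]<.06)&(Q[...,0]>-.03)
    P=Q[m]; return P
E
python3 - <<'E'
from sty import *
c,X,Q=sty("w7"); s=bot.sense(); print(s["position"],s["gripper_width"],s["finger_force"],s["contact_force"])
for v in range(200,330,8): print(v,[(np.round(Q[v,u]*1e3,0)).astype(int).tolist() for u in (262,270,277,284,292)])
E
```

```text
[0.4898833  0.32222548 0.14285277] 0.010554103219220182 58.36424946784973 [0.91601423 0.0871571  0.2363225 ]
200 [[14, -9, 56], [14, -4, 56], [14, 0, 56], [14, 5, 56], [14, 9, 57]]
208 [[9, -9, 56], [9, -4, 57], [9, 0, 56], [9, 5, 56], [9, 9, 56]]
216 [[-19, -12, 131], [-19, -5, 131], [4, 0, 58], [-19, 6, 131], [4, 10, 55]]
224 [[-2, -9, 58], [1, -4, 51], [4, 0, 42], [-25, 6, 131], [-1, 10, 57]]
232 [[-6, -9, 56], [1, -4, 34], [4, 0, 27], [-6, 5, 57], [-6, 10, 56]]
240 [[-12, -9, 56], [2, -3, 20], [13, 0, -10], [-12, 5, 57], [-12, 10, 56]]
248 [[11, -6, -15], [11, -3, -13], [11, 0, -14], [11, 3, -14], [11, 7, -14]]
256 [[7, -6, -13], [7, -3, -14], [7, 0, -14], [7, 3, -12], [7, 7, -13]]
264 [[10, -6, -28], [5, -3, -16], [6, 0, -19], [4, 3, -15], [11, 6, -30]]
272 [[10, -5, -36], [4, -3, -23], [5, 0, -25], [4, 3, -23], [10, 6, -36]]
280 [[9, -5, -40], [5, -2, -32], [5, 0, -33], [4, 3, -30], [10, 6, -41]]
288 [[6, -5, -41], [4, -2, -37], [6, 0, -40], [4, 3, -37], [11, 5, -49]]
296 [[4, -5, -42], [5, -2, -44], [6, 0, -45], [4, 3, -43], [9, 5, -51]]
304 [[2, -5, -44], [4, -2, -48], [6, 0, -51], [5, 3, -49], [5, 5, -50]]
312 [[3, -5, -51], [5, -2, -55], [5, 0, -55], [5, 3, -54], [3, 5, -51]]
320 [[3, -5, -56], [5, -2, -59], [6, 0, -61], [4, 2, -58], [2, 5, -55]]
328 [[3, -4, -61], [4, -2, -62], [5, 0, -64], [5, 2, -64], [2, 5, -60]]
```

Emit:
arm_command:
  deltas: [0,0,0.004,0,0.004,0,0.004,0,0.007,0,0.004,0,0.012,0,0.0045,0,0.017,0,0.005,0,0.022,0,0.006,0,0.027,0,0.007,0,0.032,0,0.0085,0,0.037,0,0.01,0,0.037,0,0.01,0]

```text
t: 14.5
position: [0.4538, 0.3189, 0.1307]
tcp_rot: [3.141, 0.007, -3.065]
contact_force: [5.4, -0.5, 1.7]
gripper_width: 0.0103
finger_force: 60.3
```

```bash
cat > fit.py <<'E'
from sty import *
import sys
c,X,Q=sty(sys.argv[1]); s=bot.sense(); print(np.round(s["position"],4),np.round(s["tcp_rot"],3),s["gripper_width"],s["finger_force"],np.round(s["contact_force"],1))
# rough look at the midline: tool x,z of the nearest surface along image column(s) of y~0
for v in range(140,420,8):
    k=[u for u in range(255,300) if abs(Q[v,u,1]-.0)<.0012]
    print(v,np.round(np.median(Q[v,k],0)*1e3).astype(int).tolist() if k else None,end=" ")
E
python3 fit.py w8
```

```text
[0.4539 0.3189 0.1308] [ 3.141  0.007 -3.065] 0.010505039439501684 60.27133226394653 [5.5 0.3 1.8]
140 [44, 0, 125] 148 [38, 0, 124] 156 [32, 0, 124] 164 [26, 0, 125] 172 [19, 0, 124] 180 [13, 0, 124] 188 [6, 0, 125] 196 [1, 0, 120] 204 [-5, 0, 118] 212 [-12, 0, 118] 220 [-18, 0, 119] 228 [-25, 0, 118] 236 [-32, 0, 119] 244 [-10, 0, 44] 252 [-15, 0, 45] 260 [-20, 0, 45] 268 [0, 0, -11] 276 [-3, 0, -13] 284 [-4, 0, -17] 292 [1, 0, -34] 300 [5, 0, -48] 308 [9, 0, -60] 316 [12, 0, -69] 324 [11, 0, -71] 332 [9, 0, -72] 340 [7, 0, -72] 348 [4, 0, -73] 356 [3, 0, -74] 364 [-159, 0, 125] 372 [-168, 0, 126] 380 [-177, 0, 126] 388 [-186, 0, 126] 396 [10, 0, -97] 404 [10, 0, -99] 412 [10, 0, -100]
```

Emit:
arm_command:
  deltas: [0.0067,0,0.0026,0,0.0129,0,0.0057,0,0.0175,0,0.0083,0,0.022,0,0.011,0,0.026,0,0.014,0,0.03,0,0.0174,0,0.033,0,0.0197,0,0.0345,0,0.021,0,0.0345,0,0.021,0,0.0345,0,0.021,0]

```text
t: 15.55
position: [0.4173, 0.3162, 0.1086]
tcp_rot: [3.141, 0.0, -3.066]
contact_force: [4.2, 0.1, 3.8]
gripper_width: 0.0104
finger_force: 60.4
```

```bash
python3 fit.py w9
```

```text
[0.4173 0.3162 0.1086] [ 3.141  0.    -3.066] 0.010329086294476398 60.36138296127319 [3.3 0.9 5.8]
140 [50, 0, 60] 148 [45, 0, 62] 156 [35, 0, 102] 164 [29, 0, 102] 172 [23, 0, 102] 180 [17, 0, 102] 188 [11, 0, 103] 196 [6, 0, 102] 204 [-1, 0, 102] 212 [-7, 0, 102] 220 [-13, 0, 102] 228 [-19, 0, 102] 236 [-26, 0, 103] 244 [-32, 0, 102] 252 [-37, 0, 97] 260 [-43, 0, 98] 268 [-49, 0, 96] 276 [-56, 0, 96] 284 [20, 0, -65] 292 [19, 0, -67] 300 [17, 0, -68] 308 [15, 0, -70] 316 [14, 0, -71] 324 [7, 0, -64] 332 [-3, 0, -54] 340 [-16, 0, -41] 348 [-28, 0, -29] 356 [-30, 0, -31] 364 [-33, 0, -33] 372 [-83, 0, 22] 380 [-88, 0, 22] 388 [-94, 0, 22] 396 [10, 0, -97] 404 [10, 0, -99] 412 [10, 0, -101]
```

Emit:
arm_command:
  deltas: [0,0,-0.02,0,0,0,-0.05,0,0,0,-0.08,0,-0.009,-0.042,-0.085,0,-0.018,-0.084,-0.085,0,-0.027,-0.127,-0.085,0,-0.036,-0.17,-0.085,0,-0.045,-0.213,-0.085,0,-0.054,-0.256,-0.075,0,-0.063,-0.299,-0.065,0]

```text
t: 16.6
position: [0.4996, 0.0223, 0.1708]
tcp_rot: [3.137, -0.009, -3.066]
contact_force: [1.0, 0.6, -0.8]
gripper_width: 0.0104
finger_force: 59.5
```

Emit:
arm_command:
  deltas: [0,0,0.01,0,0,0,0.02,0,0,0,0.03,0,0,0,0.032,0,0,0,0.032,0,0,0,0.032,0,0,0,0.032,0,0,0,0.032,0,0,0,0.032,0,0,0,0.032,0]

```text
t: 17.6
position: [0.5028, 0.0227, 0.1417]
tcp_rot: [-3.142, 0.0, -3.066]
contact_force: [0.5, 0.1, -0.5]
gripper_width: 0.0104
finger_force: 59.5
```

```bash
python3 - <<'E'
from sty import *
c,X,Q=sty("w10"); s=bot.sense(); print(np.round(s["position"],4),np.round(s["tcp_rot"],4),s["finger_force"])
t=np.radians(4.37); ux=np.array([np.cos(t),np.sin(t),0]); uy=np.array([-np.sin(t),np.cos(t),0]); O=np.array([.6384,.0033,.005])
B=np.stack([(X-O)@ux,(X-O)@uy,X[...,2]-.005],-1)*1e3
g=c["pixels"].min(2)
m=(abs(B[...,0])<40)&(abs(B[...,1])<65)&(B[...,2]>35)&(B[...,2]<85)
W=m&(g>95)
print(m.sum(),W.sum())
for y0 in range(-50,52,4):
    k=W&(abs(B[...,1]-y0)<2)
    print(y0,k.sum(),[ (lambda q: round(float(np.median(q)),1) if len(q)>3 else None)(B[...,2][k&(abs(B[...,0]-x)<2)]) for x in range(-24,12,4)])
# glass edge
e=(abs(B[...,0]+30)<12)&(abs(B[...,2]-113+5)<10); 
a=c["pixels"][0:200,120:460,::-1]; cv2.imwrite("pics/crop7.png",cv2.resize(a,None,fx=2.35,fy=2.35,interpolation=3))
print(proj(c,[O+ux*-.011+uy*y/1e3+[0,0,.053] for y in (-40,-20,0,20,40)]).round().tolist())
E
```

```text
[0.5027 0.0227 0.1417] [-3.1415e+00  3.0000e-04 -3.0657e+00] 59.518890380859375
1128 583
-50 0 [None, None, None, None, None, None, None, None, None]
-46 0 [None, None, None, None, None, None, None, None, None]
-42 0 [None, None, None, None, None, None, None, None, None]
-38 0 [None, None, None, None, None, None, None, None, None]
-34 0 [None, None, None, None, None, None, None, None, None]
-30 0 [None, None, None, None, None, None, None, None, None]
-26 0 [None, None, None, None, None, None, None, None, None]
-22 0 [None, None, None, None, None, None, None, None, None]
-18 0 [None, None, None, None, None, None, None, None, None]
-14 0 [None, None, None, None, None, None, None, None, None]
-10 0 [None, None, None, None, None, None, None, None, None]
-6 0 [None, None, None, None, None, None, None, None, None]
-2 0 [None, None, None, None, None, None, None, None, None]
2 0 [None, None, None, None, None, None, None, None, None]
6 0 [None, None, None, None, None, None, None, None, None]
10 0 [None, None, None, None, None, None, None, None, None]
14 65 [None, None, None, None, 51.3, 53.0, 55.2, 57.1, None]
18 138 [None, None, None, None, 51.4, 53.2, 55.1, 57.2, 58.8]
22 121 [None, None, None, None, 52.2, 53.1, 55.2, 57.3, 59.0]
26 24 [None, None, None, None, None, 53.0, 55.1, 57.1, 58.6]
30 0 [None, None, None, None, None, None, None, None, None]
34 31 [None, None, None, None, None, 54.9, 54.7, 54.8, 55.2]
38 85 [None, None, None, None, 54.9, 54.6, 54.9, 54.9, 55.3]
42 93 [None, None, None, 54.8, 54.3, 54.5, 55.1, 55.1, 55.5]
46 26 [None, None, None, 54.7, 54.7, 55.0, None, 54.9, None]
50 0 [None, None, None, None, None, None, None, None, None]
[[188.0, 360.0], [213.0, 360.0], [239.0, 360.0], [264.0, 361.0], [290.0, 361.0]]
```

View pics/crop7.png

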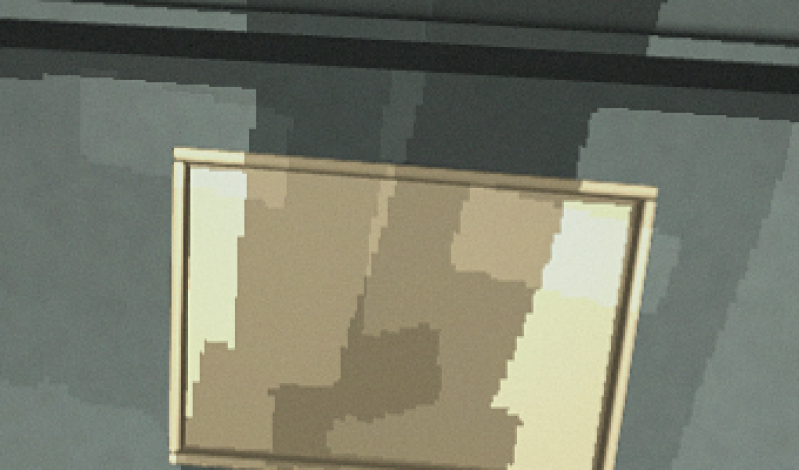

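```bash
python3 - <<'E'
from sty import *
c=load("w10"); X=cloud(c); T=c["c2w"]@np.linalg.inv(c["T_tool_cam"]); Q=((X-T[:3,3])@T[:3,:3])*1e3
for v in range(280,372,4):
    row=[(u,Q[v,u].round(1).tolist()) for u in (262,266,270,274,278,282,286,290)]
    print(v,[r[1] for r in row if -40<r[1][0]<40 and r[1][2]<0])
E
```

```text
280 [[9.2, -5.2, -40.0], [21.1, 0.5, -63.7], [5.5, 5.2, -32.7]]
284 [[7.9, -5.2, -40.7], [20.6, -3.0, -65.2], [20.8, -1.8, -65.7], [21.4, -0.7, -66.9], [20.5, 0.5, -65.1], [21.0, 1.6, -66.2], [20.7, 2.8, -65.6], [3.8, 5.2, -32.8]]
288 [[19.8, -4.1, -66.2], [19.5, -3.0, -65.7], [19.9, -1.8, -66.4], [20.0, -0.7, -66.5], [20.0, 0.5, -66.6], [20.0, 1.6, -66.6], [19.5, 2.8, -65.5], [20.1, 3.9, -66.7]]
292 [[19.2, -4.1, -67.4], [18.9, -2.9, -66.9], [19.4, -1.8, -67.8], [18.9, 0.5, -66.8], [18.6, 1.6, -66.4], [18.9, 2.8, -67.0], [18.9, 3.9, -67.0]]
296 [[18.2, -4.0, -67.9], [18.0, -2.9, -67.6], [18.3, -1.8, -68.1], [18.2, -0.7, -67.9], [17.5, 0.5, -66.7], [17.8, 1.6, -67.2], [17.7, 2.8, -67.1], [17.7, 3.9, -67.0]]
300 [[17.5, -4.0, -69.0], [17.2, -2.9, -68.4], [17.0, -1.8, -68.1], [17.4, -0.6, -68.8], [16.6, 0.5, -67.4], [16.6, 1.6, -67.4], [17.2, 2.7, -68.4], [17.4, 3.8, -68.7]]
304 [[15.9, -4.1, -68.4], [16.4, -2.9, -69.2], [16.0, -1.8, -68.5], [16.2, -0.7, -68.9], [15.8, 0.5, -68.1], [16.5, 1.6, -69.3], [16.2, 2.7, -68.9], [16.4, 3.8, -69.1]]
308 [[15.9, -4.0, -70.5], [15.3, -2.9, -69.4]
[... 1737 characters left out ...]
, -28.9], [-28.4, 0.7, -28.2], [-28.9, 2.4, -27.5], [-28.2, 4.1, -28.5], [-27.9, 5.7, -28.9]]
352 [[-29.1, -6.0, -29.9], [-29.4, -4.3, -29.6], [-29.3, -2.6, -29.6], [-29.0, -1.0, -30.1], [-30.1, 0.7, -28.6], [-29.3, 2.4, -29.6], [-29.5, 4.1, -29.3], [-29.6, 5.7, -29.2]]
356 [[-30.3, -6.0, -30.9], [-30.6, -4.3, -30.5], [-30.7, -2.6, -30.3], [-30.8, -1.0, -30.3], [-31.0, 0.7, -30.0], [-30.5, 2.4, -30.7], [-31.5, 4.1, -29.4], [-30.4, 5.7, -30.7]]
360 [[-32.3, -6.0, -30.9], [-32.0, -4.3, -31.2], [-32.1, -2.6, -31.0], [-31.8, -1.0, -31.5], [-31.6, 0.7, -31.7], [-31.5, 2.4, -31.9], [-31.5, 4.0, -31.9], [-31.9, 5.7, -31.3]]
364 [[-35.3, -1.0, -29.6], [-34.7, 0.7, -30.3], [-32.8, 2.3, -32.7]]
368 []
```

Emit:
arm_command:
  deltas: [0,0.0035,0.012,0,0,0.007,0.024,0,0,0.0105,0.035,0,0,0.0105,0.041,0,-0.012,0.0105,0.041,0,-0.026,0.0105,0.041,0,-0.04,0.0105,0.041,0,-0.052,0.0105,0.041,0,-0.052,0.0105,0.041,0,-0.052,0.0105,0.041,0]

```text
t: 18.65
position: [0.5539, 0.0372, 0.1004]
tcp_rot: [3.142, -0.0, -3.065]
contact_force: [0.3, 0.7, -0.5]
gripper_width: 0.0102
finger_force: 59.5
```

```bash
cat > row.py <<'E'
from sty import *
import sys
c,X,Q=sty(sys.argv[1]); s=bot.sense(); print(np.round(s["position"],4),np.round(s["tcp_rot"],4),s["finger_force"],np.round(s["contact_force"],1))
t=np.radians(4.37); ux=np.array([np.cos(t),np.sin(t),0]); uy=np.array([-np.sin(t),np.cos(t),0]); O=np.array([.6384,.0033,.005])
print("tcp bank",(s["position"]-O)@ux,(s["position"]-O)@uy,s["position"][2]-.005)
B=np.stack([(X-O)@ux,(X-O)@uy,X[...,2]-.005],-1)*1e3
W=(abs(B[...,0])<40)&(abs(B[...,1])<65)&(B[...,2]>35)&(B[...,2]<85)&(c["pixels"].min(2)>95)
for y0 in range(-50,56,4):
    k=W&(abs(B[...,1]-y0)<2)
    if k.sum(): print(y0,k.sum(),[ (lambda q: round(float(np.median(q)),1) if len(q)>3 else None)(B[...,2][k&(abs(B[...,0]-x)<2)]) for x in range(-24,20,4)])
E
python3 row.py w11
```

```text
[0.5534 0.0372 0.1003] [ 3.1415e+00 -8.0000e-04 -3.0656e+00] 59.517191648483276 [-0.4  0.4 -0.8]
tcp bank -0.08216846831682452 0.0402741133797499 0.0952880979377266
-46 6 [None, None, None, None, None, None, None, None, None, None, None]
-42 34 [None, None, None, None, None, None, None, None, 59.8, 60.3, None]
-38 3 [None, None, None, None, None, None, None, None, None, None, None]
34 16 [None, None, None, None, None, None, None, None, None, 55.1, None]
38 45 [None, None, None, None, None, None, None, None, 55.8, 55.4, None]
42 36 [None, None, None, None, None, None, None, None, None, 55.2, None]
46 11 [None, None, None, None, None, None, None, None, None, 55.4, None]
```

Emit:
arm_command:
  deltas: [0,0,0.003,0,0,0,0.006,0,0,0,0.008,0,0,0,0.009,0,0,0,0.01,0,0,0,0.011,0,0,0,0.012,0,0,0,0.013,0,0,0,0.013,0,0,0,0.013,0]

```text
t: 19.7
position: [0.5538, 0.0372, 0.0876]
tcp_rot: [-3.142, 0.0, -3.066]
contact_force: [-0.1, 0.3, 1.6]
gripper_width: 0.0103
finger_force: 59.7
```

```bash
python3 row.py w12
```

```text
[0.5538 0.0372 0.0876] [-3.1416e+00  2.0000e-04 -3.0656e+00] 59.73634421825409 [-0.7  0.1  1.2]
tcp bank -0.0817586208815398 0.04021129465903845 0.0825737242282603
-46 33 [None, None, None, None, None, None, None, 57.1, 59.4, 61.0, None]
-42 87 [None, None, None, None, None, None, None, 57.4, 59.1, None, None]
-38 77 [None, None, None, None, None, None, 56.0, 57.4, 58.4, None, None]
-34 1 [None, None, None, None, None, None, None, None, None, None, None]
34 72 [None, None, None, None, None, None, 55.3, 57.2, 59.5, 60.2, None]
38 152 [None, None, None, None, None, None, 56.0, 57.1, 59.4, 60.4, None]
42 154 [None, None, None, None, None, None, 55.8, 57.2, 59.5, 60.8, None]
46 62 [None, None, None, None, None, None, 55.6, 57.3, 59.5, 60.2, None]
```

Emit:
arm_command:
  deltas: [0,0,-0.006,0,0,0,-0.013,0,0.015,0,-0.013,0,0.035,0,-0.013,0,0.052,-0.003,-0.02,0,0.052,-0.007,-0.035,0,0.052,-0.01,-0.05,0,0.052,-0.01,-0.054,0,0.052,-0.01,-0.054,0,0.052,-0.01,-0.054,0]

```text
t: 20.75
position: [0.5023, 0.0234, 0.141]
tcp_rot: [3.141, -0.001, -3.066]
contact_force: [0.4, -0.5, -0.9]
gripper_width: 0.0102
finger_force: 59.7
```

```bash
python3 row.py w13; cat > tilt.py <<'E'
from h import *
import sys
c=load(sys.argv[1]); X=cloud(c); T=c["c2w"]@np.linalg.inv(c["T_tool_cam"]); Q=((X-T[:3,3])@T[:3,:3])*1e3
p=np.array([np.median(Q[v,274:282],0) for v in range(250,350)])
for q in p[::3]: print(q.round(1).tolist(),end=" ")
E
python3 tilt.py w13
```

```text
[0.5021 0.0235 0.1407] [ 3.1412e+00 -1.4000e-03 -3.0655e+00] 59.67674911022186 [ 0.2  0.2 -0.7]
tcp bank -0.13438901993194688 0.030481566123264702 0.1356700892694146
14 61 [None, None, None, None, 50.6, 52.9, 54.8, 56.9, None, None, None]
18 140 [None, None, None, 50.0, 51.0, 53.2, 55.3, 57.3, 58.0, None, None]
22 123 [None, None, None, None, 51.6, 53.0, 55.0, 57.7, 59.0, None, None]
26 24 [None, None, None, None, None, 52.4, 55.5, 57.1, None, None, None]
34 47 [None, None, None, None, 52.2, 53.2, 55.4, 56.7, 58.7, None, None]
38 119 [None, None, None, None, 51.8, 52.9, 55.3, 57.4, 58.5, None, None]
42 128 [None, None, None, None, 51.2, 53.2, 55.6, 56.9, 58.2, None, None]
46 26 [None, None, None, None, 51.2, 53.1, 55.3, 57.3, None, None, None]
[-50.2, 0.9, 134.5] [-53.3, 0.9, 135.1] [-56.0, 0.9, 134.9] [-58.8, 0.9, 134.8] [-61.5, 0.9, 134.7] [-64.3, 1.0, 134.7] [-66.9, 1.0, 133.9] [-70.1, 1.0, 134.7] [-72.8, 1.0, 134.3] [-75.7, 1.0, 134.5] [-28.4, 0.3, 34.7] [20.9, 0.3, -65.2] [20.1, 0.3, -65.6] [19.3, 0.3, -65.9] [19.0, 0.3, -67.1] [18.3, 0.3, -67.6] [17.7, 0.3, -68.2] [17.1, 0.3, -68.8] [16.5, 0.3, -69.3] [15.8, 0.3, -69.8] [14.9, 0.3, -69.9] [14.6, 0.3, -70.9] [13.9, 0.3, -71.3] [13.4, 0.3, -72.0] [11.3, 0.3, -70.2] [7.7, 0.4, -66.2] [3.6, 0.4, -61.6] [-0.7, 0.4, -56.8] [-6.0, 0.4, -50.7] [-11.7, 0.4, -44.3] [-17.9, 0.5, -37.4] [-25.1, 0.5, -29.3] [-27.4, 0.5, -28.2] [-28.4, 0.5, -28.9]
```

Emit:
arm_command:
  deltas: [0.003,0.015,-0.02,0,0.011,0.053,-0.035,0,0.019,0.095,-0.04,0,0.028,0.137,-0.04,0,0.037,0.18,-0.04,0,0.045,0.222,-0.04,0,0.053,0.265,-0.035,0,0.0605,0.298,-0.03,0,0.0605,0.298,-0.02,0,0.0605,0.298,-0.009,0]

```text
t: 21.8
position: [0.419, 0.3162, 0.1492]
tcp_rot: [-3.141, -0.001, -3.063]
contact_force: [-0.4, -0.3, 0.3]
gripper_width: 0.0105
finger_force: 59.6
```

Emit:
arm_command:
  deltas: [0,0,0,0,0,0,0,0,0,0,0,0,0,0,0,0,0,0,0,0,0,0,0,0,0,0,0,0,0,0,0,0,0,0,0,0,0,0,0,0]

```text
t: 22.8
position: [0.4196, 0.3158, 0.1505]
tcp_rot: [-3.142, -0.0, -3.066]
contact_force: [0.3, 0.4, -1.1]
gripper_width: 0.0103
finger_force: 59.6
```

```bash
python3 - <<'E'
from sty import *
c,X,Q=sty("w14"); s=bot.sense(); print(np.round(s["position"],4),np.round(s["tcp_rot"],4),np.round(s["contact_force"],1))
z=X[...,2]; near=(abs(X[...,0]-.49)<.045)&(abs(X[...,1]-.32)<.045)
pl=near&(abs(z-.085)<.004); print(pl.sum(), cv2.minAreaRect((X[pl][:,:2]*1e3).astype(np.float32)))
E
```

```text
[0.4196 0.3158 0.1505] [-3.1415 -0.     -3.0655] [ 0.1  0.  -1.5]
82 ((463.685546875, 319.2496337890625), (3.2641091346740723, 15.850129127502441), 6.225979328155518)
```

Emit:
arm_command:
  deltas: [0,0.0005,0.01,0,0,0.0005,0.02,0,0,0.0005,0.027,0,0,0.0005,0.031,0,0,0.0005,0.034,0,0,0.0005,0.037,0,0,0.0005,0.039,0,0,0.0005,0.041,0,0,0.0005,0.041,0,0,0.0005,0.041,0]

```text
t: 23.85
position: [0.4203, 0.3165, 0.1099]
tcp_rot: [3.141, 0.002, -3.066]
contact_force: [2.1, 0.3, -0.3]
gripper_width: 0.0106
finger_force: 59.7
```

Emit:
arm_command:
  deltas: [-0.0054,0,0,0,-0.0096,0,-0.0034,0,-0.0138,0,-0.0067,0,-0.0182,0,-0.0095,0,-0.0226,0,-0.0122,0,-0.0272,0,-0.0146,0,-0.0319,0,-0.0168,0,-0.0367,0,-0.0187,0,-0.0415,0,-0.0205,0,-0.0415,0,-0.0205,0]

```text
t: 24.85
position: [0.4594, 0.3188, 0.1288]
tcp_rot: [-3.14, -0.006, -3.066]
contact_force: [-5.2, -1.3, -2.0]
gripper_width: 0.0099
finger_force: 60.0
```

```bash
python3 fit.py w15
```

```text
[0.4594 0.3188 0.1288] [-3.14  -0.005 -3.066] 0.01066986500580037 59.957313537597656 [-4.4 -0.9 -2.9]
140 [44, 0, 123] 148 [38, 0, 123] 156 [32, 0, 123] 164 [26, 0, 123] 172 [20, 0, 122] 180 [13, 0, 123] 188 [7, 0, 123] 196 [2, 0, 116] 204 [-4, 0, 116] 212 [-11, 0, 116] 220 [-18, 0, 117] 228 [-24, 0, 116] 236 [-5, 0, 44] 244 [-9, 0, 42] 252 [-14, 0, 42] 260 [-19, 0, 42] 268 [1, 0, -12] 276 [-2, 0, -13] 284 [-6, 0, -14] 292 [-1, 0, -30] 300 [4, 0, -46] 308 [9, 0, -59] 316 [13, 0, -69] 324 [12, 0, -72] 332 [10, 0, -72] 340 [7, 0, -73] 348 [6, 0, -74] 356 [3, 0, -74] 364 [-156, 0, 121] 372 [-165, 0, 122] 380 [-173, 0, 121] 388 [-183, 0, 121] 396 [10, 0, -96] 404 [10, 0, -99] 412 [10, 0, -101]
```

Emit:
arm_command:
  deltas: [-0.005,0,-0.0014,0,-0.01,0,-0.0026,0,-0.015,0,-0.0035,0,-0.02,0,-0.0042,0,-0.025,0,-0.0046,0,-0.029,0,-0.0047,0,-0.0325,0,-0.0047,0,-0.033,0,-0.0047,0,-0.033,0,-0.0047,0,-0.033,0,-0.0047,0]

```text
t: 25.9
position: [0.4936, 0.3218, 0.135]
tcp_rot: [-3.141, -0.001, -3.065]
contact_force: [-5.2, -1.1, -0.5]
gripper_width: 0.0105
finger_force: 58.8
```

```bash
python3 fit.py w16
```

```text
[0.4937 0.3218 0.135 ] [-3.141e+00 -1.000e-03 -3.065e+00] 0.010820960295384619 58.82604002952576 [-4.5 -1.1  0.3]
140 [43, 0, 129] 148 [38, 0, 123] 156 [32, 0, 123] 164 [26, 0, 123] 172 [20, 0, 123] 180 [28, 0, 49] 188 [23, 0, 49] 196 [19, 0, 49] 204 [14, 0, 49] 212 [-13, 0, 123] 220 [4, 0, 48] 228 [4, 0, 34] 236 [4, 0, 21] 244 [13, 0, -13] 252 [10, 0, -15] 260 [6, 0, -14] 268 [5, 0, -22] 276 [5, 0, -29] 284 [5, 0, -36] 292 [5, 0, -42] 300 [5, 0, -47] 308 [5, 0, -52] 316 [5, 0, -57] 324 [5, 0, -62] 332 [5, 0, -65] 340 [5, 0, -69] 348 [5, 0, -73] 356 [3, 0, -74] 364 [0, 0, -74] 372 [-2, 0, -74] 380 [-5, 0, -74] 388 [-152, 0, 87] 396 [10, 0, -96] 404 [11, 0, -99] 412 [10, 0, -101]
```

Emit:
arm_command:
  deltas: [0.002,0,0,0,0.004,0,0,0,0.004,0,0.008,0,0.004,0,0.018,0,0.004,0,0.028,0,0.004,0,0.037,0,0.004,0,0.044,0,0.004,0,0.05,0,0.004,0,0.054,0,0.004,0,0.054,0]

```text
t: 26.95
position: [0.4896, 0.3215, 0.0799]
tcp_rot: [-3.141, -0.001, -3.066]
contact_force: [-0.4, 0.5, -0.8]
gripper_width: 0.0104
finger_force: 58.9
```

```bash
python3 fit.py w17
```

```text
[0.4899 0.3216 0.0805] [-3.142 -0.    -3.066] 0.010551152627851564 58.93420994281769 [ 0.2 -0.2 -0.1]
140 [49, 0, 74] 148 [44, 0, 73] 156 [39, 0, 74] 164 [34, 0, 68] 172 [29, 0, 67] 180 [24, 0, 68] 188 [19, 0, 68] 196 [14, 0, 68] 204 [8, 0, 68] 212 [25, 0, -6] 220 [21, 0, -7] 228 [17, 0, -6] 236 [14, 0, -6] 244 [13, 0, -14] 252 [9, 0, -14] 260 [5, 0, -14] 268 [5, 0, -21] 276 [5, 0, -29] 284 [5, 0, -35] 292 [5, 0, -42] 300 [5, 0, -47] 308 [5, 0, -52] 316 [5, 0, -58] 324 [5, 0, -62] 332 [5, 0, -66] 340 [5, 0, -70] 348 [5, 0, -74] 356 [3, 0, -74] 364 [0, 0, -74] 372 [-2, 0, -74] 380 [-5, 0, -75] 388 [-139, 0, 73] 396 [10, 0, -96] 404 [10, 0, -99] 412 [10, 0, -101]
```

Emit:
arm_command:
  deltas: [0,0,0.001,0,0,0,0.0015,0,0,0,0.002,0,0,0,0.0025,0,0,0,0.003,0,0,0,0.003,0,0,0,0.003,0,0,0,0.003,0,0,0,0.003,0,0,0,0.003,0]

```text
t: 28.0
position: [0.4899, 0.3216, 0.0777]
tcp_rot: [-3.142, -0.0, -3.066]
contact_force: [0.3, 0.6, -0.7]
gripper_width: 0.0106
finger_force: 58.9
```

Emit:
arm_command:
  deltas: [0,0,0.0005,0,0,0,0.001,0,0,0,0.001,0,0,0,0.001,0,0,0,0.001,0,0,0,0.001,0,0,0,0.001,0,0,0,0.001,0,0,0,0.001,0,0,0,0.001,0]

```text
t: 29.0
position: [0.49, 0.3217, 0.0772]
tcp_rot: [-3.142, 0.0, -3.066]
contact_force: [-2.8, -1.2, 5.4]
gripper_width: 0.0104
finger_force: 59.3
```

Emit:
arm_command:
  deltas: [0,0,0,0,0,0,0,0,0,0,0,0,0,0,0,0,0,0,0,0,0,0,0,0,0,0,0,0,0,0,0,0,0,0,0,0,0,0,0,0]
  jaw: 0

```text
t: 30.0
position: [0.4899, 0.3217, 0.0767]
tcp_rot: [3.142, 0.0, -3.066]
contact_force: [0.2, 0.4, 0.2]
gripper_width: 0.0427
finger_force: 0.0
```

Emit:
arm_command:
  deltas: [0,0,-0.01,0,0,0,-0.025,0,0,0,-0.05,0,0,0,-0.08,0,0,0,-0.11,0,0,0,-0.133,0,0,0,-0.133,0,0,0,-0.133,0,0,0,-0.133,0,0,0,-0.133,0]

```text
t: 31.0
position: [0.489, 0.3212, 0.2079]
tcp_rot: [-3.141, -0.003, -3.066]
contact_force: [-0.7, -0.3, 0.9]
gripper_width: 0.0425
finger_force: 0.0
```

```bash
python3 - <<'E'
from sty import *
c,X,Q=sty("w18"); s=bot.sense(); print(s["position"],s["tcp_rot"])
for n,c in (("w18",c),("w5",load("w5"))):
    X=cloud(c); z=X[...,2]; near=(abs(X[...,0]-.49)<.03)&(abs(X[...,1]-.32)<.03)
    pl=near&(abs(z-.085)<.003); st=near&(z>.147)&(z<.16)
    print(n,pl.sum(),np.median(z[pl]),"top",st.sum(),np.median(z[st]),(X[st].min(0)+X[st].max(0))/2)
    k=near&(z>.1)&(z<.146); print("side x,y at heights",[np.median(X[near&(abs(z-h)<.004)][:,:2],0).round(4).tolist() for h in (.105,.12,.135)], "collar z", np.round(np.percentile(z[near&(z>.0875)&(z<.094)],[10,50,90]),4))
for n in ("scene","top"): 
    b=grab(n,n+"1"); a=load(n+"0"); d=np.abs(b["pixels"].astype(int)-a["pixels"]).max(2)>45; 
    v,u=np.nonzero(cv2.morphologyEx(d.astype(np.uint8),cv2.MORPH_OPEN,np.ones((3,3)))); print(n,len(v))
    if len(v):
        nn,l,stt,ce=cv2.connectedComponentsWithStats(cv2.dilate(d.astype(np.uint8),np.ones((5,5))))
        print([ (stt[i].tolist()) for i in range(1,nn) if stt[i][4]>40])
E
```

```text
[0.48912182 0.32129648 0.20798766] [-3.14060085e+00 -2.86454926e-03 -3.06562423e+00]
w18 2749 0.08620555689479203 top 293 0.15113722547543804 [0.49012916 0.32155953 0.15001717]
side x,y at heights [[0.4852, 0.3205], [0.4854, 0.3212], [0.4854, 0.3212]] collar z [0.0879 0.091  0.092 ]
w5 2678 0.0862424044471782 top 285 0.15121988963518485 [0.48888815 0.32080302 0.15002587]
side x,y at heights [[0.4839, 0.3201], [0.484, 0.32], [0.484, 0.3199]] collar z [0.0878 0.091  0.092 ]
scene 10659
[[183, 1, 36, 50, 939], [244, 0, 62, 38, 1650], [398, 0, 128, 101, 5712], [248, 70, 24, 17, 314], [278, 76, 9, 7, 55], [466, 82, 22, 12, 203], [258, 91, 13, 13, 105], [303, 97, 7, 9, 58], [480, 103, 16, 12, 139], [347, 106, 140, 38, 2916], [197, 108, 8, 9, 65], [245, 111, 104, 42, 2070], [221, 120, 22, 9, 165], [390, 145, 32, 20, 398], [318, 158, 80, 35, 1591], [344, 201, 26, 21, 387], [362, 224, 6, 8, 42], [304, 231, 13, 16, 128]]
top 19194
[[0, 166, 160, 254, 22664], [221, 185, 11, 7, 70], [168, 372, 21, 37, 532]]
```

```bash
python3 -c "
from rig import bot
print(bot.sign_off())"
```

```text
the job is handed in; nothing more can be done
None
```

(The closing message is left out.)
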